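# Screw down a centrifuge rotor

### The job

Take the steel T-handled hold-down screw out of its storage stand, lower it into the deep well in the middle of the centrifuge rotor and screw it in clockwise until its collar is fully down on the hub and snug. Start the thread gently by feel and stop turning as soon as the screw is snug, never forcing it. Leave the screw in place and do not disturb the other things on the bench.

Things in the scene. Friction and masses are not known exactly. Their poses are not given: they have to be found in the camera images.
- tscrew_bar (a point): Centre of the T-handle bar of the loose steel hold-down screw (0.22 kg, mass varies), where it is gripped. The bar is 60 mm long (along this point's x), 12 mm thick (y), 14 mm high (z, up); it sits on a 16 mm stem, 23 mm of clear stem between the bar's underside and the top of the collar. It starts upright in the stand.
- tscrew_collar (a point): Centre of the underside of the screw's collar, 36 mm below the bar centre, z up along the screw. The collar is 38 mm across, 6 mm thick. Below it: a 26 mm pilot, 8 mm long, tapering over 9 mm more to a 16 mm shank; 66.7 mm below its underside three round thread pins (5 mm dia, out to 13 mm radius, 120 degrees apart, one in line with the bar's x); tapered nose ending 78 mm below.
- well_mouth (a point): Centre of the well's mouth, level with the flat top of the hub on which the collar must come to lie; z up. Bore 29 mm, with a flare 3 mm wide and 5 mm deep at the mouth. The hub is 44 mm across and stands 19 mm above the rotor around it. With the collar home the bar's centre is 36 mm above this point.
- thread_mouth (a point): Centre of the thread's top, 55 mm down the well. Right-hand, three starts, start angles unknown: flat lands 75 degrees wide, gaps 45 degrees. Pins on the lands: collar 14.5 mm above the hub. Turned over a gap while free to sink, the screw drops 6 to 10 mm; then turning clockwise (from above) leads it down 5 mm per rad.
- centrifuge: Fixed bench centrifuge, white housing 250 x 250 mm, 120 mm high, no lid; its round bowl holds a fixed aluminium rotor with tube pockets, and the steel hub in the middle. Origin under its centre, on the bench; hub top 135 mm up. The collar meets the hub 0.9 to 1.4 rad after the screw drops into the thread, and 0.3 rad more makes it tight.
- stand: Fixed grey storage block, 80 x 80 mm, 90 mm high, with an upright 31 mm hole through its middle in which the screw hangs by its collar (bar centre 126 mm above the bench). Origin under its centre, on the bench.
- spindle_sink (a joint): How far (m) the spring-mounted thread ring is pushed down in the well: 0 at rest, moves only above 12 N of downward push, then 4 N per mm; over 0.004 counts as forcing.
- drive_slip (a joint): How far (rad, clockwise positive) the drive under the thread ring has been wrenched round: 0 at the start. It slips only above 0.3 N m in the thread (over 0.4 N m at the bar when tight), and over 0.1 either way counts as forcing.
- thread_seat: The seat that carries the thread ring, down in the well; origin at the same point as thread_mouth, z up. When the screw is snug its pins pull up on the ring: turned to 0.2 to 0.25 N m at the bar, about 8 to 11 N of that pull stays when the bar is let go. At least 4 N must stay.
- tscrew: The whole loose screw: origin and axes the same as those of point tscrew_collar.
- jar: Bystander: small white lidded sample jar, 62 mm across, 78 mm high with its stem, loose. Origin under its centre.
- dish: Bystander: flat covered glass dish, 70 mm across, 16 mm high, loose. Origin under its centre.
- slide_box: Bystander: black and grey slide box 42 x 92 x 34 mm, loose. Origin under its centre.

How it is judged:
By the outcome, as a careful person would: the job done as asked, in the order asked, and still so for the second after the job is handed in, with the robot touching nothing.
It also fails if it takes over 72 s, if anything falls off the work surface, if the arm or the gripper's body presses on something with over 40 N, if the wrist force passes 120 N, or if a joint passes its speed limit or range.

### The arm

A 6-joint arm with a two-finger parallel gripper is mounted at the origin on the work surface. World frame = base frame: x ahead of the robot, y to its left, z up, the work surface at z = 0. Lengths are in m, angles in rad, forces in N, time in s.
With the tool pointing down it reaches from about 0.3 to 0.775 m from the base axis. Payload 14.6 kg.
Tool frame: the origin (TCP) lies at the very end of the fingers, on their centre line; the grasp point (between the pads) lies 19 mm behind it; z points along the fingers, y is the direction in which the jaws open and shut (so a half turn about z gives the same grasp; the last joint's range is limited). The gripper opens to 85 mm and grips with 20 to 120 N. Pads are 22 mm wide; open, the fingers measure 114 mm over their backs; the gripper's body (76 mm by 85 mm) begins 54 mm behind the grasp point. The pads swing forward as they close: fully open they stand 13 mm farther back than shut.
Start: joints at [1.261, 0.3, 1.521, -0, 1.321, -0.067], TCP at [0.132, 0.534, 0.231] pointing down, gripper open.
Joint ranges: [-3.03, 3.03], [-0.79, 2.21], [0.23, 2.52], [-1.04, 4.18], [0, 3.07], [-2.55, 2.55]. Speed limits (rad/s): [2.22, 2.22, 2.57, 3.14, 3.14, 3.14].

### API

Orientations are given as a unit quaternion [w, x, y, z].
In Python, from station import arm gives the robot as it stands.
- The arm moves only by the tool send_rows, never from a script. Its argument "motion" is text: rows parted by semicolons, each of 5 numbers parted by spaces: the shift along the tool's x, y, z in m, then the turn about the tool's z in rad, then the opening, from -1 (shut) to 1 (fully open). A call has 1 to 5 rows; each row is the pose to reach, as a shift and turn from the pose commanded when the call began, along the tool's axes at that moment; what a row does not reach only later rows make up. A row lasts 1/12 s, in which the tool goes at most 41.7 mm and 7.16 degrees, less where a joint would pass 70% of its speed; a pose out of reach is approached as far as the arm can. A call with a gripper value outside its range is refused whole. The fingers move at their own pace and stop on an object; the grip force is fixed at half the most. Time passes only in rows, so rows that repeat a pose let the fingers close. It gives the time, the measured TCP pose, the force and the opening at its end, in the units of the state.
- arm.sense(): the state, without advancing time (a new reading comes with each control period).
- arm.get_image(name): name is "scene" or "top" or "wrist"; returns the picture (420x560x3 uint8, red, green, blue); there is no depth.
- arm.camera_params(name): a dict with "camera_matrix" (3x3 intrinsics, pixels), "camera_from_world" (4x4, takes a point from world to camera coordinates). Camera axes: x right, y down, z forward; pixel columns grow to the right and rows downward; lengths in m; the calibration is good to about 2 mm. A picture is of the moment at which its call begins: read the wrist's pose just before it. camera_params takes no time and is no camera call; for the wrist camera it gives the pose at the moment of the call.
- arm.hand_in(): hands the job in, once; it reports no verdict.
The state is a dict: "t": time; "joint_positions": joint angles; "joint_velocities": joint speeds; "tau": joint torques, N m; "tcp_pos": TCP position; "eef_rot": TCP orientation; "force": force on the tool from outside, world axes, zero at the start; "torque": the same for the moment, N m; "width": finger opening in m.
Only numpy, scipy, OpenCV 4.12 (cv2) and the standard library are available. Lean on these libraries where they do the work, as an engineer would, in place of code of your own. Each camera call takes 0.05 s, during which the arm holds its last target.

## Working session

There is one attempt and no reset: what is moved stays moved. The work goes in short steps, Python scripts to look and compute and a tool call to move; the robot and the scene stay as the last step left them, time stands still between calls to the robot, and variables do not carry over. Pictures are saved under pics/ and viewed, and the job is handed in when it is done.

Besides the shell and the picture viewer there is one more tool, called after ">>>" by a JSON object that holds its "api" and its "payload". send_rows: Moves the arm, as the interface text tells. Its arguments: {"type":"object","properties":{"motion":{"type":"string"}},"required":["motion"]}

```bash
ls; mkdir -p pics; python3 - <<'E'
from station import arm
import cv2
print(arm.sense())
for n in ["scene","top","wrist"]:
    p=arm.camera_params(n); print(n,p)
    cv2.imwrite(f"pics/{n}0.png",arm.get_image(n)[:,:,::-1])
E
```

```text
pics
{'t': 0.0, 'joint_positions': array([ 1.26137780e+00,  3.00497466e-01,  1.52158538e+00, -9.97587873e-06,
        1.32069831e+00, -6.66095351e-02]), 'joint_velocities': array([-4.58926549e-04, -7.66199066e-05,  9.90218930e-04, -1.67981471e-03,
        9.45060806e-04, -7.70937446e-05]), 'tau': array([-4.45864916e-04, -5.43518722e+01, -3.61776209e+01, -1.46884149e-04,
        4.22940051e-03, -3.59901310e-05]), 'tcp_pos': array([0.13217528, 0.53364017, 0.23070503]), 'eef_rot': array([-1.06323300e-04,  1.21105237e-01,  9.92639496e-01, -5.84680436e-04]), 'force': array([-0.50131743,  0.15356568,  0.12369819]), 'torque': array([-0.03078277,  0.02245393,  0.01683979]), 'width': 0.08508408193380902}
scene {'camera_matrix': array([[437.3491071 ,   0.        , 288.91640694],
       [  0.        , 437.3491071 , 207.98061634],
       [  0.        ,   0.        ,   1.        ]]), 'camera_from_world': array([[-0.30132327,  0.95338614, -0.01609811,  0.19550781],
       [ 0.64999481,  0.19302378, -0.73501603, -0.26015494],
       [-0.69764678, -0.23194112, -0.6778586 ,  1.45473875],
       [ 0. 
[... 336 characters left out ...]
207196, -0.10631223,  0.56557157],
       [ 0.10648955, -0.00701673, -0.99428906,  1.13028029],
       [ 0.        ,  0.        ,  0.        ,  1.        ]])}
wrist {'camera_matrix': array([[331.0443069 ,   0.        , 276.45823765],
       [  0.        , 331.0443069 , 212.00732583],
       [  0.        ,   0.        ,   1.        ]]), 'camera_from_world': array([[ 2.39134435e-01,  9.70986467e-01, -5.98740594e-05,
        -5.50098390e-01],
       [ 9.35596243e-01, -2.30402038e-01,  2.67534243e-01,
        -3.53099620e-02],
       [ 2.59758334e-01, -6.40326681e-02, -9.63548351e-01,
         3.76754679e-01],
       [ 0.00000000e+00,  0.00000000e+00,  0.00000000e+00,
         1.00000000e+00]])}
```

View pics/scene0.png

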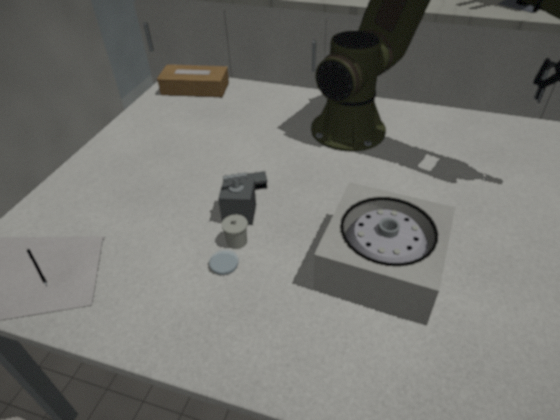

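View pics/top0.png

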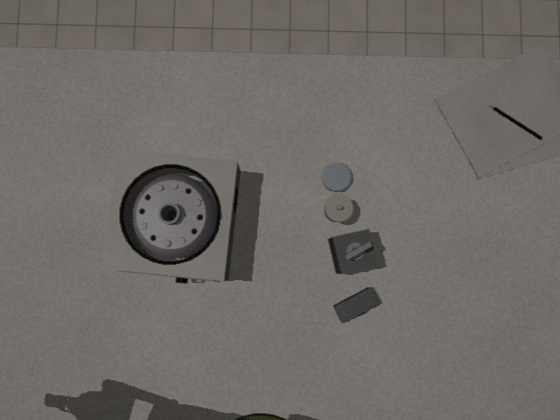

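View pics/wrist0.png

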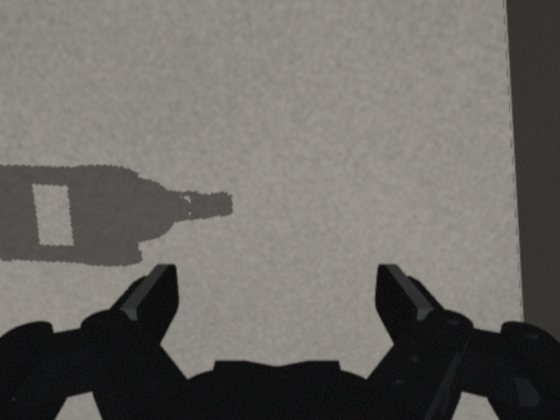

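The top view shows the centrifuge well around (170,213), the stand with the T-bar around (357,252), the jar at (340,208), the dish at (337,177) and the slide box at (357,304). I'll zoom in on the first two.

```bash
cat > h.py <<'E'
import numpy as np, cv2
from station import arm
def ray(p,u,v):
    K=p["camera_matrix"];T=p["camera_from_world"];R=T[:3,:3];t=T[:3,3]
    return -R.T@t, R.T@np.linalg.inv(K)@np.array([u,v,1.0])
def onplane(p,u,v,z):
    o,d=ray(p,u,v); return o+d*(z-o[2])/d[2]
def proj(p,X):
    T=p["camera_from_world"];c=T[:3,:3]@np.asarray(X)+T[:3,3];q=p["camera_matrix"]@c;return q[:2]/q[2]
E
python3 - <<'E'
import cv2
a=cv2.imread("pics/top0.png");
b=cv2.resize(a[225:285,320:395],None,fx=6,fy=6,interpolation=cv2.INTER_CUBIC)
c=cv2.resize(a[185:240,140:205],None,fx=6,fy=6,interpolation=cv2.INTER_CUBIC)
import numpy as np
o=np.zeros((360,850,3),np.uint8);o[:b.shape[0],:b.shape[1]]=b;o[:c.shape[0],455:455+c.shape[1]]=c
o=np.clip(o[:,:845].astype(float)*1.8,0,255).astype(np.uint8)
cv2.imwrite("pics/z1.png",cv2.resize(o,(790,336)))
s=cv2.imread("pics/scene0.png")
b=cv2.resize(s[160:280,195:285],None,fx=4.5,fy=4.5,interpolation=cv2.INTER_CUBIC)
c=cv2.resize(s[190:270,330:450],None,fx=3,fy=3,interpolation=cv2.INTER_CUBIC)
o=np.zeros((540,770,3),np.uint8);o[:b.shape[0],:b.shape[1]]=b;o[:c.shape[0],408:408+c.shape[1]]=c[:,:362]
cv2.imwrite("pics/z2.png",np.clip(o*1.5,0,255).astype(np.uint8))
E
```

```text
(no output)
```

View pics/z1.png

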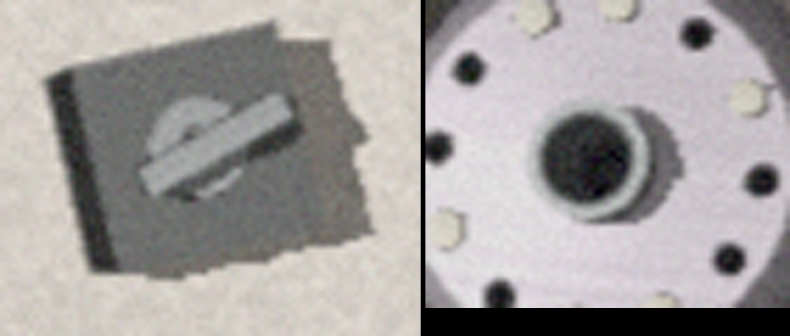

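View pics/z2.png

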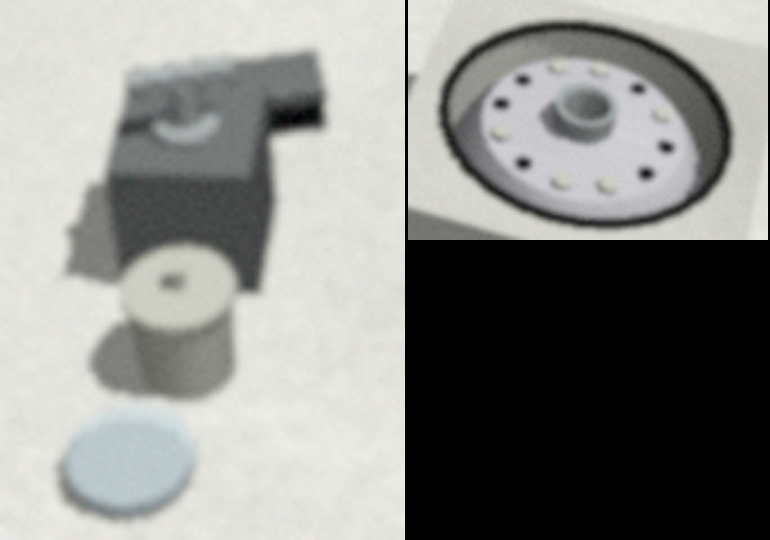

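```bash
python3 - <<'E'
from h import *
p=arm.camera_params("top");s=arm.camera_params("scene")
f=lambda x,y:(x/.9349/6+320,y/.9333/6+225)
a=onplane(p,*f(148,178),.133);b=onplane(p,*f(286,102),.133)
# more: corners of the top face
for c in [(140,168),(156,195),(296,118),(277,95)]: print(onplane(p,*f(*c),.133).round(4))
m=(a+b)/2; print("bar",m,np.degrees(np.arctan2(b[1]-a[1],b[0]-a[0])),np.linalg.norm(a-b))
w=onplane(p,169,213,.135);print("well",w)
print(proj(s,m),proj(s,w), proj(s,[m[0],m[1],.09]))
# scene well centre
print("well scene",onplane(s,330+(583-408)/3,190+104/3,.135))
# blob well
for n,pp,c,z in (("top",p,(169,213),.135),("scene",s,(388,225),.135)):
    im=cv2.imread(f"pics/{n}0.png").astype(int); print(im[c[1]-1:c[1]+2,c[0]-14:c[0]+15].mean((0,2)).round().astype(int))
E
```

```text
[ 0.4702 -0.1653  0.133 ]
[ 0.4606 -0.1711  0.133 ]
[ 0.4894 -0.2215  0.133 ]
[ 0.4976 -0.2146  0.133 ]
bar [ 0.48091364 -0.19304004  0.133     ] -60.204882924505604 0.0573123540238728
well [0.54741868 0.19283939 0.135     ]
[233.69623799 174.34725576] [388.02084612 223.69826352] [235.42996283 187.76801315]
well scene [0.55016889 0.1938947  0.135     ]
[124 123 121 110 102  72  37  26  27  30  25  31  26  21  18  14  16  15
  13  18  20  49  87  98  79  45  52  60  59]
[127 117 101  87  81  91 103 105  95  85  81  81  77  73  68  64  62  62
  59  57  55  53  67  90 110 123 131 137 138]
```

```bash
cat >> h.py <<'E'
from scipy.spatial.transform import Rotation as Rn
def tool():
    s=arm.sense(); q=s["eef_rot"]; return s,Rn.from_quat([q[1],q[2],q[3],q[0]]).as_matrix()
def go(x,y,z,psi=None):
    s,R=tool(); d=R.T@(np.array([x,y,z])-s["tcp_pos"]); ps=np.arctan2(R[1,1],R[0,1])
    print("t%.2f"%s["t"],"tcp",s["tcp_pos"].round(4),"q",s["joint_positions"].round(3),"psi",round(ps,4),"shift",d.round(4),"turn",None if psi is None else round(ps-psi,4),"F",s["force"].round(2),"M",s["torque"].round(3),"w",round(s["width"],4), "tilt",R[:2,2].round(4))
E
```

>>> {"api": "send_rows", "payload": {"motion": "-0.512 -0.622 -0.02 0 1; -0.512 -0.622 -0.02 0 1; -0.512 -0.622 -0.02 0 1; -0.512 -0.622 -0.02 0 1; -0.512 -0.622 -0.02 0 1"}}

```text
t: 0.57
tcp_pos: [0.2222, 0.3441, 0.2363]
eef_rot: [-0.0, 0.121, 0.993, -0.0]
force: [1.8, -0.5, 0.8]
width: 0.0856
```

```bash
python3 -c "
from h import *
go(.480,-.193,.25,.524)"
```

```text
t0.57 tcp [0.2222 0.3441 0.2363] q [ 0.908 -0.024  1.878 -0.     1.288 -0.421] psi 1.3286 shift [-0.3791 -0.4596 -0.0137] turn 0.8046 F [ 1.81 -0.5   0.77] M [-0.025 -0.028 -0.029] w 0.0856 tilt [-0.0001 -0.0002]
```

>>> {"api": "send_rows", "payload": {"motion": "-0.379 -0.46 -0.014 0.8 1; -0.379 -0.46 -0.014 0.8 1; -0.379 -0.46 -0.014 0.8 1; -0.379 -0.46 -0.014 0.8 1; -0.379 -0.46 -0.014 0.8 1"}}

```text
t: 0.98
tcp_pos: [0.3121, 0.1562, 0.2415]
eef_rot: [0.0, 0.423, 0.906, 0.0]
force: [1.7, 1.1, -0.8]
width: 0.0851
```

```bash
python3 -c "
from h import *
go(.480,-.193,.25,.524)"
```

```text
t0.98 tcp [0.3121 0.1562 0.2415] q [ 0.359 -0.18   2.005 -0.     1.316 -0.338] psi 0.6973 shift [-0.3755 -0.0955 -0.0084] turn 0.1733 F [ 1.67  1.15 -0.77] M [ 0.008 -0.041  0.052] w 0.0851 tilt [0.0006 0.0002]
```

>>> {"api": "send_rows", "payload": {"motion": "-0.375 -0.095 -0.008 0.17 1; -0.375 -0.095 -0.008 0.17 1; -0.375 -0.095 -0.008 0.17 1; -0.375 -0.095 -0.008 0.17 1; -0.375 -0.095 -0.008 0.17 1"}}

```text
t: 1.4
tcp_pos: [0.4038, -0.0313, 0.2458]
eef_rot: [0.0, 0.496, 0.868, 0.0]
force: [0.4, 1.4, -0.2]
width: 0.085
```

```bash
python3 -c "
from h import *
go(.480,-.193,.25,.524)"
```

```text
t1.40 tcp [ 0.4038 -0.0313  0.2458] q [-0.168 -0.044  1.875  0.     1.311 -0.7  ] psi 0.5326 shift [-0.178  -0.0164 -0.0042] turn 0.0086 F [ 0.36  1.39 -0.17] M [ 0.028 -0.053 -0.024] w 0.085 tilt [ 0.0005 -0.    ]
```

>>> {"api": "send_rows", "payload": {"motion": "-0.178 -0.016 -0.004 0 1; -0.178 -0.016 -0.004 0 1; -0.178 -0.016 -0.004 0 1; -0.178 -0.016 -0.004 0 1; -0.178 -0.016 -0.004 0 1"}}

```text
t: 1.82
tcp_pos: [0.4811, -0.1947, 0.2489]
eef_rot: [-0.0, 0.497, 0.868, -0.0]
force: [0.1, -0.5, 0.0]
width: 0.0858
```

```bash
python3 -c "
from h import *
go(.480,-.193,.25,.524)
p=arm.camera_params('wrist');print(p['camera_from_world'].tolist()); cv2.imwrite('pics/w1.png',arm.get_image('wrist')[:,:,::-1])
T=p['camera_from_world'];print(-T[:3,:3].T@T[:3,3])
"
```

```text
t1.82 tcp [ 0.4811 -0.1947  0.2489] q [-4.550e-01  2.170e-01  1.583e+00 -1.000e-03  1.342e+00 -9.850e-01] psi 0.5302 shift [ 0.002  -0.0001 -0.0011] turn 0.0062 F [ 0.09 -0.53  0.02] M [0.021 0.054 0.033] w 0.0858 tilt [-0.0006 -0.0003]
[[0.8620462336828443, 0.5068293362812227, -0.0005611398754962943, -0.3163999489759864], [0.48854164970365344, -0.8306456739784626, 0.2671232314975617, -0.43588428098174853], [0.13491978171512667, -0.2305467158421528, -0.963662214843117, 0.2846815699406875], [0.0, 0.0, 0.0, 1.0]]
[ 0.44728983 -0.13607222  0.39059415]
```

View pics/w1.png

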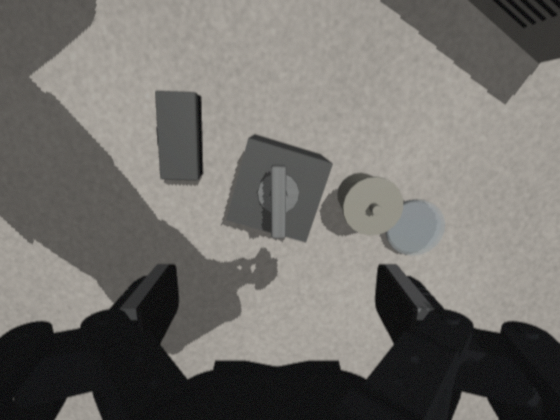

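The wrist view shows the bar running almost straight up and down the image, from about (279,166) to (279,240), with the collar behind it. Next I'll threshold it.

```bash
python3 -c "
from h import *
p=arm.camera_params('wrist')
im=cv2.imread('pics/w1.png');g=cv2.cvtColor(im,cv2.COLOR_BGR2GRAY)
for r in range(155,255,6): print(r,g[r,255:305:2])
cv2.imwrite('pics/w1z.png',np.clip(cv2.resize(im[120:260,200:350],None,fx=4,fy=4,interpolation=cv2.INTER_CUBIC)*1.5,0,255).astype(np.uint8))
"
```

```text
155 [89 88 89 89 90 88 88 89 87 89 89 90 90 90 90 88 89 89 90 91 90 90 90 87
 86]
161 [87 90 89 89 88 90 87 88 89 87 87 89 88 88 90 89 89 88 90 89 89 89 89 89
 91]
167 [ 89  86  88  88  88  88  87  87  82 108 115 115 113 109 108  97  87  89
  88  88  89  88  87  90  89]
173 [ 88  88  88  88  87  63  60  55  84 120 126 127 125 126 127 103  85  87
  87  87  88  88  87  87  87]
179 [ 88  87  88  69  58  71  72  73  86 120 127 128 126 124 128 110 123 127
 124  96  85  87  87  87  88]
185 [ 86  87  95 120  92  72  73  72  83 119 126 127 124 123 126 111 121 124
 123 124 121  93  87  88  89]
191 [ 85  78 124 123  87  71  72  69  80 118 126 128 125 124 125 103 119 127
 126 126 126 121  95  89  87]
197 [ 86  83 114 118  82  72  70  74  80 116 126 127 125 124 126 112 117 122
 121 122 121 114  87  86  86]
203 [ 85  85  76 101  82  70  71  72  78 118 124 126 124 121 124 110 124 123
 122 121 109  87  88  86  87]
209 [ 85  87  86  82  57  57  66  69  75 118 125 126 121 124 124 109 118 109
  93  86  88  85  86  85  85]
215 [ 88  86  86  79  52  49  50  49  71 115 124 124 122 120 124 100  85  86
  85  86  86  85  85  86  85]
221 [ 85  85  84  78  53  52  49  51  69 117 125 125 122 122 123  98  85  86
  85  86  86  86  85  87  85]
227 [ 86  86  86  75  52  49  50  47  68 115 123 124 121 120 122  96  85  85
  85  85  85  84  85  85  85]
233 [ 91  93  94  93  92  93  90  88  78 115 124 124 121 121 123  92  84  85
  84  85  84  84  86  85  85]
239 [159 164 165 162 161 161 159 154 157 141 109 124 106  95 107 154 162 152
 140 131 113 102  90  86  86]
245 [165 165 164 161 161 163 162 160 162 162 161 163 163 162 157 155 158 159
 165 163 161 160 162 163 161]
251 [160 158 115  94  93  94 107 138 160 162 163 164 164 165 168 166 162 162
 161 158 160 158 159 158 161]
```

View pics/w1z.png

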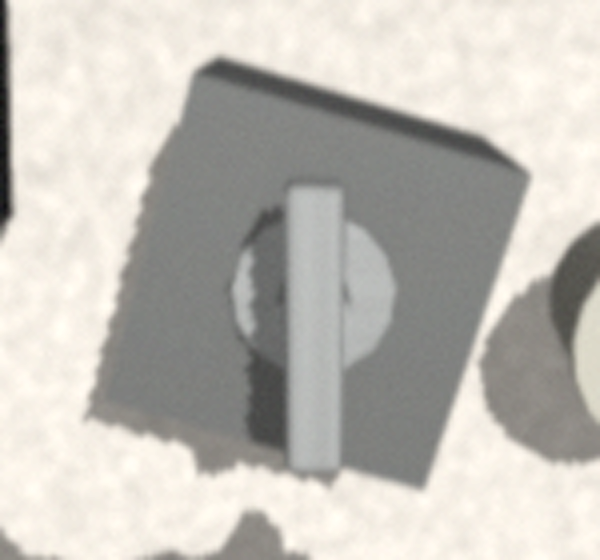

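```bash
python3 -c "
from h import *
p=arm.camera_params('wrist')
a=onplane(p,278.9,167.5,.133);b=onplane(p,278.7,237.3,.133)
m=(a+b)/2
print(a,b,m,np.linalg.norm(a-b),np.arctan2(*(b-a)[1::-1]), proj(arm.camera_params('top'),m), proj(arm.camera_params('top'),a),proj(arm.camera_params('top'),b))
print(np.linalg.norm(onplane(p,272.3,200,.133)-onplane(p,285.5,200,.133)))
go(*(m[:2]),.15,np.arctan2(*(b-a)[1::-1])+np.pi/2)
# collar centre, visible right edge & left edge
l=onplane(p,200+232/4,120+294/4,.096);r=onplane(p,200+395/4,120+294/4,.096);print((l+r)/2,np.linalg.norm(l-r))
"
```

```text
[ 0.46663893 -0.16525986  0.133     ] [ 0.49574559 -0.21491271  0.133     ] [ 0.48119226 -0.19008628  0.133     ] 0.05755522048968836 -1.0405832709018092 [357.2477178  249.82054633] [344.94441706 256.77352183] [369.51070718 242.89035202]
0.010544662305781964
t1.87 tcp [ 0.481  -0.1943  0.2487] q [-0.454  0.217  1.584 -0.     1.342 -0.984] psi 0.5298 shift [0.0035 0.0024 0.0987] turn -0.0004 F [ 0.06 -1.04 -0.28] M [-0.012 -0.002 -0.041] w 0.0852 tilt [-0.001 -0.   ]
[ 0.48101827 -0.19010911  0.096     ] 0.037032190679561566
```

>>> {"api": "send_rows", "payload": {"motion": "0.003 0.002 0.04 0 1; 0.003 0.002 0.08 0 1; 0.003 0.002 0.11 0 1; 0.003 0.002 0.13 0 1; 0.003 0.002 0.141 0 1"}}

```text
t: 2.28
tcp_pos: [0.4791, -0.1857, 0.106]
eef_rot: [-0.002, 0.496, 0.868, -0.0]
force: [0.1, 0.1, 0.4]
width: 0.0853
```

>>> {"api": "send_rows", "payload": {"motion": "0 0 0 0 1"}}

```text
t: 2.37
tcp_pos: [0.4794, -0.186, 0.1068]
eef_rot: [-0.002, 0.496, 0.868, -0.0]
force: [-0.4, -0.7, -0.3]
width: 0.0851
```

```bash
python3 -c "
from h import *
go(.4811,-.1901,.107,.53)
p=arm.camera_params('wrist'); cv2.imwrite('pics/w2.png',arm.get_image('wrist')[:,:,::-1])
"
```

```text
t2.37 tcp [ 0.4794 -0.186   0.1068] q [-0.441  0.365  1.747  0.     1.033 -0.975] psi 0.5334 shift [-0.0044 -0.0006 -0.0002] turn 0.0034 F [-0.37 -0.7  -0.33] M [ 0.027  0.003 -0.07 ] w 0.0851 tilt [-0.0033  0.0016]
```

View pics/w2.png

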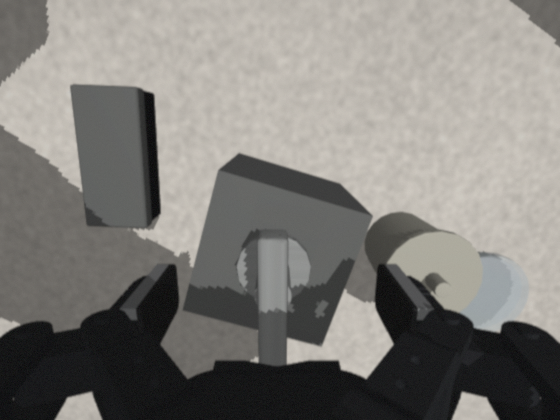

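The fingers straddle the bar. The tool is about 4 mm too far along its x, so I'll correct that and close.

>>> {"api": "send_rows", "payload": {"motion": "-0.0042 -0.0005 0 0 1; -0.0042 -0.0005 0 0 1; -0.0042 -0.0005 0 0 1"}}

```text
t: 2.67
tcp_pos: [0.4826, -0.1911, 0.1099]
eef_rot: [0.001, 0.496, 0.868, 0.0]
force: [0.3, 0.4, 0.4]
width: 0.0852
```

```bash
python3 -c "
from h import *
go(.4811,-.1901,.107,.53)
p=arm.camera_params('wrist')
im=arm.get_image('wrist')[:,:,::-1];g=cv2.cvtColor(im,cv2.COLOR_RGB2GRAY); cv2.imwrite('pics/w3.png',im)
for r in range(200,370,4): print(r,g[r,250:300:2])
"
```

```text
t2.67 tcp [ 0.4826 -0.1911  0.1099] q [-0.448  0.368  1.735 -0.     1.036 -0.98 ] psi 0.5328 shift [ 0.0017 -0.0008  0.0029] turn 0.0028 F [0.33 0.43 0.38] M [-0.025 -0.057  0.06 ] w 0.0852 tilt [ 0.002 -0.001]
200 [101 101  99 100 102 102 100  99 101 101 100 100 101 101 101 100 102 101
 101 102 101 101 100 100  99]
204 [102  99 101 100 100 100 100 101 101 100  99 100 100 101 100 102 101 101
 101 102 100 100 101 101 101]
208 [100 100  98 102  99 100 100 101 101  99 100  99 100 100 100 101 100  99
 101 100 100 100 101 101 101]
212 [101 100 100 101 100  99  95  92  93  93  93  94  93  94  94  93  95  99
  98  99 101  99 101 101 100]
216 [ 94  94  94  68  75  76  84  87  85  87  86  89  89  89  86  87  89  88
  88  99 101 100  99 101 100]
220 [ 60  59  60  60  72  93 104 103  93 102 105 105 104 104  97 104 102  95
  88  96  98 100 101 100 101]
224 [ 57  62  64  70 116 132 141 144 147 148 148 144 144 141 138 138 140 140
 120 123 105  88  88  98  99]
228 [ 81  85  87  82 118 133 142 143 146 147 145 145 144 143 143 144 146 138
 121 139 149 151 152 125  95]
232 [ 84  84  85  85 119 132 142 
[... 2961 characters left out ...]
7  75  82  83  80  84  84  82  81  80  81  83  83  78
 135 184 187 189 191 191 190]
348 [106 106 106 108  89  77  82  82  84  84  84  84  81  80  80  81  84  80
 152 191 190 192 191 193 189]
352 [102 107 110 155 187 135  99  94  94  93  92  92  94  90  91  91 100 135
 186 188 188 189 192 190 188]
356 [147 171 184 186 187 187 191 186 185 188 190 190 188 186 182 179 182 184
 184 184 185 187 185 184 184]
360 [162 178 182 182 187 189 194 194 189 187 187 186 188 192 193 185 183 182
 182 183 186 186 187 185 180]
364 [ 21  25  24  26  35  58  76  96 126 144 151 173 176 178 179 176 165 152
 138 103  86  63  46  29  25]
368 [23 26 21 26 20 22 22 22 20 28 18 22 23 24 22 22 21 18 24 27 26 21 23 21
 22]
```

>>> {"api": "send_rows", "payload": {"motion": "0 0 0 0 1; 0 0 0 0 1"}}

```text
t: 2.88
tcp_pos: [0.4821, -0.1908, 0.109]
eef_rot: [0.0, 0.496, 0.868, 0.0]
force: [-0.5, 0.2, 0.2]
width: 0.0856
```

```bash
python3 -c "
from h import *
go(.4811,-.1901,.107,.53)
p=arm.camera_params('wrist')
im=arm.get_image('wrist')[:,:,::-1];g=cv2.cvtColor(im,cv2.COLOR_RGB2GRAY); cv2.imwrite('pics/w4.png',im)
print(g[205:235,272]); print(g[340:364,272]); print(g[260,252:290]);print(g[330,252:290])
"
```

```text
t2.88 tcp [ 0.4821 -0.1908  0.109 ] q [-0.447  0.368  1.737 -0.     1.036 -0.98 ] psi 0.533 shift [ 0.0011 -0.0005  0.002 ] turn 0.003 F [-0.48  0.17  0.16] M [-0.029 -0.017  0.035] w 0.0856 tilt [ 0.0005 -0.0003]
[ 99 100 101 102 100 100 101 100 100  94  87  86  86  87  89  88  92 104
 121 135 143 147 146 146 144 146 145 145 146 146]
[ 83  82  83  84  81  83  83  84  82  83  82  84  83  81  85 108 152 184
 190 190 189 187 186 184]
[ 83  82  82  82  82  79  95 116 128 133 141 143 144 144 147 147 149 149
 147 146 146 144 145 144 143 144 142 144 142 145 147 146 143 138 127 103
  91 108]
[110 111 107 108 108 115 124  92  75  80  82  82  84  81  84  85  84  86
  85  83  83  82  83  81  82  81  81  81  84  83  84  83  82  80 102 154
 183 188]
```

View pics/w4.png

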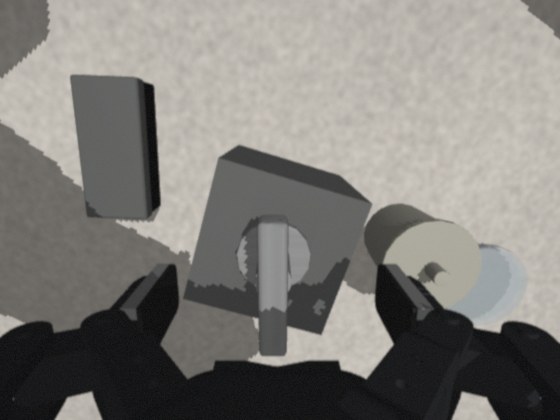

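```bash
python3 -c "
from h import *
p=arm.camera_params('wrist')
a=onplane(p,271.8,222.5,.133);b=onplane(p,272.8,355,.133)
m=(a+b)/2
print(a,b,m,np.linalg.norm(a-b),np.arctan2(*(b-a)[1::-1])+np.pi/2)
go(*(m[:2]),.107,np.arctan2(*(b-a)[1::-1])+np.pi/2)
"
```

```text
[ 0.46519651 -0.16464099  0.133     ] [ 0.49494859 -0.21452823  0.133     ] [ 0.48007255 -0.18958461  0.133     ] 0.05808548274553708 0.5377583648976705
t2.93 tcp [ 0.4821 -0.1908  0.1089] q [-0.447  0.369  1.737 -0.     1.036 -0.98 ] psi 0.533 shift [ 0.002  -0.0012  0.0019] turn -0.0047 F [ 0.18 -0.02  0.44] M [ 0.014 -0.056 -0.041] w 0.085 tilt [ 0.0003 -0.0002]
```

>>> {"api": "send_rows", "payload": {"motion": "0.0015 -0.001 0.0015 0 1; 0.0015 -0.001 0.0015 0 0.2; 0.0015 -0.001 0.0015 0 -0.4; 0.0015 -0.001 0.0015 0 -1; 0.0015 -0.001 0.0015 0 -1"}}

```text
t: 3.35
tcp_pos: [0.4804, -0.1899, 0.1071]
eef_rot: [-0.0, 0.496, 0.868, 0.0]
force: [0.3, -0.1, 0.7]
width: 0.0393
```

>>> {"api": "send_rows", "payload": {"motion": "0 0 0 0 -1; 0 0 0 0 -1; 0 0 0 0 -1; 0 0 0 0 -1; 0 0 0 0 -1"}}

```text
t: 3.77
tcp_pos: [0.4804, -0.19, 0.1073]
eef_rot: [0.0, 0.496, 0.868, -0.0]
force: [-2.4, -0.2, 4.9]
width: 0.0135
```

```bash
python3 -c "
from h import *
go(.480,-.1896,.107,.53)
p=arm.camera_params('wrist')
im=arm.get_image('wrist')[:,:,::-1];cv2.imwrite('pics/w5.png',im)
"
```

```text
t3.77 tcp [ 0.4804 -0.19    0.1073] q [-0.447  0.367  1.743 -0.     1.031 -0.98 ] psi 0.5329 shift [ 0.0006 -0.0002  0.0003] turn 0.0029 F [-2.38 -0.19  4.94] M [ 0.017  0.312 -0.003] w 0.0135 tilt [ 0.0001 -0.0001]
```

View pics/w5.png

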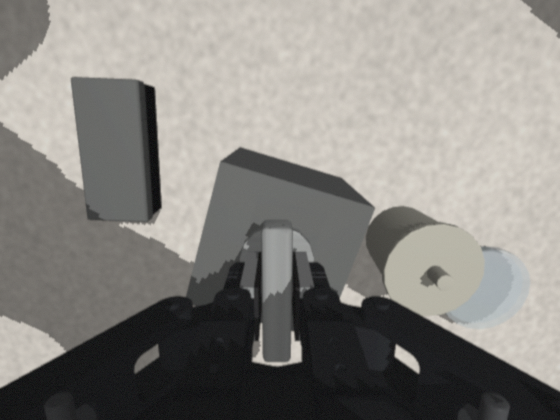

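>>> {"api": "send_rows", "payload": {"motion": "0 0 0 0 -1; 0 0 0 0 -1; 0 0 -0.01 0 -1; 0 0 -0.02 0 -1; 0 0 -0.03 0 -1"}}

```text
t: 4.23
tcp_pos: [0.4805, -0.1899, 0.1381]
eef_rot: [0.0, 0.496, 0.868, 0.0]
force: [0.4, 0.3, -2.5]
width: 0.0133
```

>>> {"api": "send_rows", "payload": {"motion": "0 0 -0.03 0 -1; 0 0 -0.06 0 -1; 0 0 -0.09 0 -1; 0 0 -0.12 0 -1; 0 0 -0.12 0 -1"}}

```text
t: 4.65
tcp_pos: [0.4818, -0.1906, 0.2641]
eef_rot: [0.005, 0.496, 0.868, 0.0]
force: [0.1, -0.9, -0.9]
width: 0.0132
```

>>> {"api": "send_rows", "payload": {"motion": "0 0 0 0 -1; 0 0 0 0 -1; 0 0 0 0 -1"}}

```text
t: 4.9
tcp_pos: [0.48, -0.1898, 0.2562]
eef_rot: [-0.001, 0.496, 0.868, -0.0]
force: [-0.3, 0.2, -2.3]
width: 0.0129
```

```bash
python3 -c "
from h import *
go(.5485,.193,.3,.53)
cv2.imwrite('pics/w6.png',arm.get_image('wrist')[:,:,::-1])
s=arm.get_image('scene')[:,:,::-1];cv2.imwrite('pics/s6.png',cv2.resize(s[60:260,180:420],None,fx=3,fy=3,interpolation=cv2.INTER_CUBIC))
"
```

```text
t4.90 tcp [ 0.48   -0.1898  0.2562] q [-0.447  0.206  1.58  -0.     1.358 -0.98 ] psi 0.533 shift [ 0.2949  0.2534 -0.0437] turn 0.003 F [-0.3   0.23 -2.31] M [-0.022 -0.008 -0.041] w 0.0129 tilt [-0.0017  0.0008]
```

View pics/w6.png

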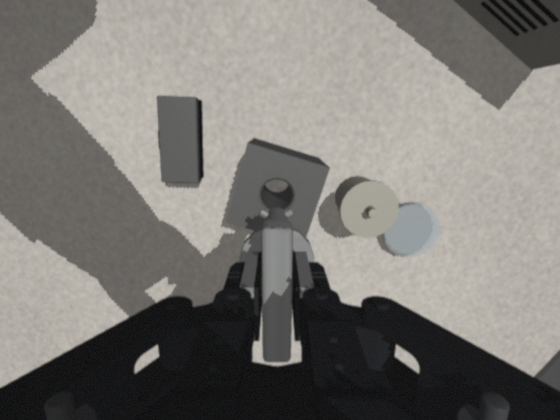

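View pics/s6.png

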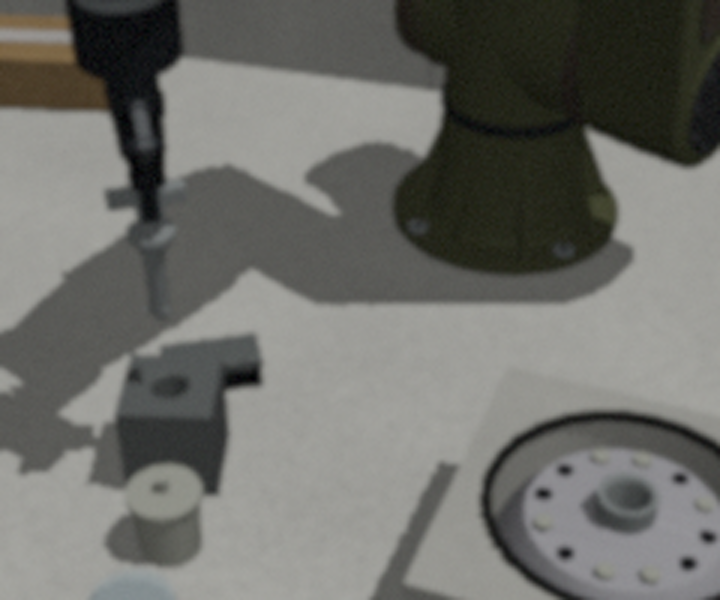

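```bash
python3 -c "
from h import *
go(.62,.228,.29,2.03)
p=arm.camera_params('wrist')
im=cv2.imread('pics/w6.png');g=cv2.cvtColor(im,cv2.COLOR_BGR2GRAY);print(g[205:240,278],g[345:370,278])
"
```

```text
t5.00 tcp [ 0.4801 -0.1898  0.2562] q [-0.447  0.206  1.579 -0.     1.358 -0.98 ] psi 0.533 shift [ 0.2888  0.3327 -0.0337] turn -1.497 F [-0.15  0.19 -0.91] M [ 0.007  0.038 -0.019] w 0.0132 tilt [-0.0017  0.0008]
[ 57  57  64  72  79  77  78  78  79  79  79  80  78  77  80  79  82  84
  83  78  79  87  97 112 126 134 138 138 138 138 137 138 139 138 137] [ 80  78  77  79  77  79  78  77  78  76  78  79  77  77  78  79 100 145
 173 174 146  92  42  22  23]
```

>>> {"api": "send_rows", "payload": {"motion": "0.01 0.01 -0.034 0 -1; 0.289 0.333 -0.034 -1.5 -1; 0.289 0.333 -0.034 -1.5 -1; 0.289 0.333 -0.034 -1.5 -1; 0.289 0.333 -0.034 -1.5 -1"}}

```text
t: 5.42
tcp_pos: [0.5373, -0.0165, 0.2907]
eef_rot: [-0.0, 0.263, 0.965, -0.0]
force: [1.6, -0.4, -1.6]
width: 0.0133
```

```bash
python3 -c "
from h import *
go(.62,.228,.29,2.03)"
```

```text
t5.42 tcp [ 0.5373 -0.0165  0.2907] q [-0.099  0.233  1.467  0.     1.442 -1.137] psi 1.0386 shift [0.0528 0.2526 0.0006] turn -0.9914 F [ 1.57 -0.43 -1.63] M [ 0.004 -0.039 -0.029] w 0.0133 tilt [-0.0008  0.0001]
```

>>> {"api": "send_rows", "payload": {"motion": "0.052 0.252 0 -0.99 -1; 0.052 0.252 0 -0.99 -1; 0.052 0.252 0 -0.99 -1; 0.052 0.252 0 -0.99 -1; 0.052 0.252 0 -0.99 -1"}}

```text
t: 5.83
tcp_pos: [0.6057, 0.1806, 0.2903]
eef_rot: [-0.001, -0.047, 0.999, -0.0]
force: [0.2, -0.2, -0.7]
width: 0.0133
```

```bash
python3 -c "
from h import *
go(.62,.228,.29,2.03)"
```

```text
t5.83 tcp [0.6057 0.1806 0.2903] q [ 0.232  0.456  1.173 -0.     1.514 -1.432] psi 1.6643 shift [-0.0187  0.0458  0.0003] turn -0.3657 F [ 0.24 -0.22 -0.73] M [-0.046 -0.064  0.003] w 0.0133 tilt [-0.0012 -0.0003]
```

>>> {"api": "send_rows", "payload": {"motion": "-0.018 0.045 0 -0.36 -1; -0.018 0.045 0 -0.36 -1; -0.018 0.045 0 -0.36 -1; -0.018 0.045 0 -0.36 -1; -0.018 0.045 0 -0.36 -1"}}

```text
t: 6.25
tcp_pos: [0.6195, 0.2248, 0.2903]
eef_rot: [-0.001, -0.22, 0.975, -0.0]
force: [0.1, -0.4, -1.0]
width: 0.0134
```

>>> {"api": "send_rows", "payload": {"motion": "0 0 0 0 -1; 0 0 0 0 -1; 0 0 0 0 -1"}}

```text
t: 6.5
tcp_pos: [0.6196, 0.2244, 0.2913]
eef_rot: [0.0, -0.221, 0.975, -0.0]
force: [-0.1, 0.7, -1.3]
width: 0.0132
```

```bash
python3 -c "
from h import *
go(.62,.228,.29,2.03)
np.save('T7.npy',arm.camera_params('wrist')['camera_from_world'])
cv2.imwrite('pics/w7.png',arm.get_image('wrist')[:,:,::-1])
"
```

```text
t6.50 tcp [0.6196 0.2244 0.2913] q [ 0.292  0.522  1.075 -0.     1.544 -1.724] psi 2.0156 shift [-0.0019  0.0031  0.0013] turn -0.0144 F [-0.07  0.7  -1.32] M [ 0.019 -0.026 -0.021] w 0.0132 tilt [0.0002 0.    ]
```

View pics/w7.png

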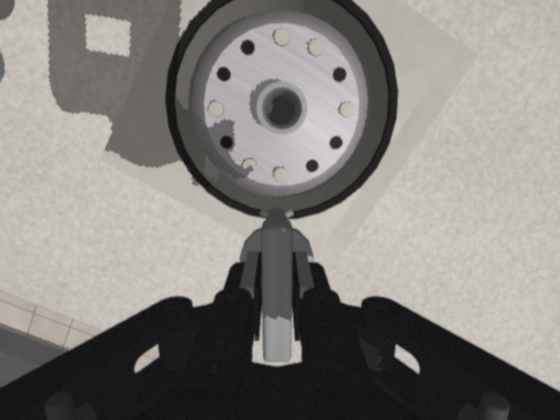

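The wrist view shows the hub ring at about (281,107) and the screw's nose at about (277,212). I'll fit both more precisely.

```bash
python3 -c "
from h import *
im=cv2.imread('pics/w7.png')
a=cv2.resize(im[70:145,240:325],None,fx=5,fy=5,interpolation=cv2.INTER_CUBIC)
b=cv2.resize(im[195:270,230:325],None,fx=4,fy=4,interpolation=cv2.INTER_CUBIC)
o=np.zeros((375,800,3),np.uint8);o[:375,:425]=a[:375];o[:300,425:800]=b[:300,:375]
cv2.imwrite('pics/z7.png',np.clip(o*1.4,0,255).astype(np.uint8))
g=cv2.cvtColor(im,cv2.COLOR_BGR2GRAY)
print(g[107,250:315]);print(g[75:140,281])
"
```

```text
[120 102 101 104 102 112 132 151 157 154 155 143 120 105  94  89  84  77
  79  79  81  81  63  52  45  44  45  46  46  47  47  45  45  46  47  46
  47  48  46  44  42  42  41  43  50  55  57  59  59  68  77 104 147 161
 161 163 169 190 201 204 203 200 200 199 200]
[185 184 182 181 177 162 151 154 158 160 156 145 124 103  89  81  77  73
  70  64  56  49  48  48  48  44  44  46  45  47  45  46  45  49  46  46
  44  48  45  48  49  46  45  49  47  48  48  48  46  51  62  74  81 100
 130 151 156 156 159 170 183 188 187 188 187]
```

View pics/z7.png

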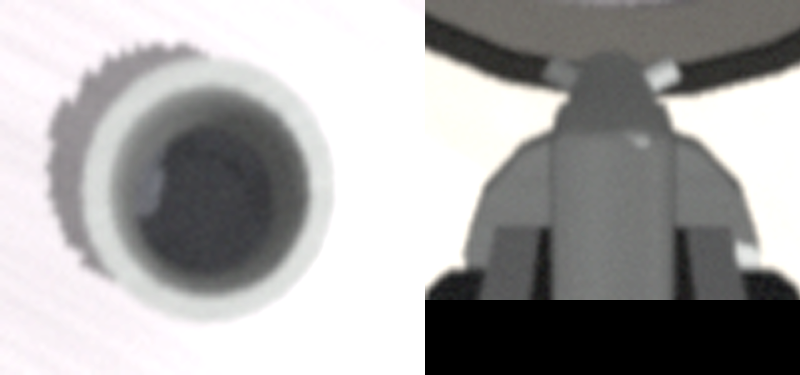

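```bash
python3 -c "
from h import *
p=arm.camera_params('wrist');p['camera_from_world']=np.load('T7.npy')
w=onplane(p,281.3,107.7,.135);print('well',w)
s,R=tool();t=s['tcp_pos'];print(t)
for dz,n in ((-.095,'nose tip'),(-.0837,'pins'),(-.011,'collartop'),(.026,'bartop')): print(n,proj(p,t+[0,0,dz]))
for sx in (.03,-.03): print('bar end',proj(p,t+[0,0,.026]+sx*R[:,0]))
pp=arm.camera_params('top');print(onplane(pp,169,213,.135))
for n in ('top','scene'):print(n,proj(arm.camera_params(n),w))
im=cv2.imread('pics/w7.png');g=cv2.cvtColor(im,cv2.COLOR_BGR2GRAY);print(g[205:240,277],g[345:370,277])
"
```

```text
well [0.54779674 0.19491434 0.135     ]
[0.61961748 0.22443946 0.29134201]
nose tip [276.30273964 214.10835303]
pins [276.31543399 218.47685041]
collartop [276.43711497 260.35085748]
bartop [276.54956645 299.04871741]
bar end [276.62174446 226.05920996]
bar end [276.48583549 363.49619799]
[0.54741868 0.19283939 0.135     ]
top [167.98371355 212.79207947]
scene [388.97098637 224.01278588]
[80 77 72 71 64 65 65 64 64 64 63 64 64 66 64 65 66 66 66 68 68 67 72 78
 81 84 86 87 88 87 87 85 85 86 87] [150 150 149 149 150 148 148 148 148 148 148 146 146 147 148 145 155 175
 190 188 156 100  47  21  20]
```

```bash
python3 -c "
from h import *
p=arm.camera_params('wrist');p['camera_from_world']=np.load('T7.npy')
s,R=tool();t=s['tcp_pos'].copy()
for r in (10,13):
  for a in (60,-60): print(r,proj(p,t+[0,0,-.0837]+R@np.array([r*np.cos(np.radians(a)),r*np.sin(np.radians(a)),0])/1000))
c=[t+[0,0,-.011]+R@np.array([19*np.cos(a),19*np.sin(a),0])/1000 for a in np.linspace(0,6.28,9)]
print(np.array([proj(p,x) for x in c]).round(1))
cv2.imwrite('pics/w8.png',arm.get_image('scene')[:,:,::-1])
a=cv2.imread('pics/w8.png')[100:280,300:480];cv2.imwrite('pics/s8.png',cv2.resize(a,None,fx=3.3,fy=3.3,interpolation=cv2.INTER_CUBIC))
"
```

```text
10 [288.57917445 211.70085235]
10 [264.06017606 211.69022447]
13 [292.28552361 209.65300938]
13 [260.35586783 209.63888011]
[[276.5 224. ]
 [304.  234.9]
 [314.5 260.3]
 [302.8 284.7]
 [276.5 294.5]
 [250.1 284.7]
 [238.4 260.4]
 [248.9 235. ]
 [276.3 224. ]]
```

View pics/s8.png

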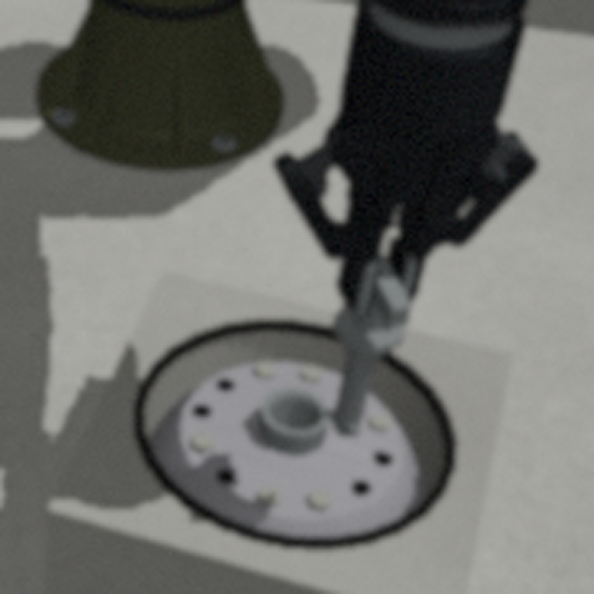

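```bash
python3 -c "
from h import *
go(.548,.1943,.24,2.03)"
```

```text
t6.60 tcp [0.6196 0.2245 0.2913] q [ 0.292  0.523  1.075  0.     1.544 -1.724] psi 2.0165 shift [0.0777 0.0036 0.0513] turn -0.0135 F [ 0.04  0.67 -0.94] M [ 0.012  0.056 -0.001] w 0.0131 tilt [0.0002 0.0001]
```

>>> {"api": "send_rows", "payload": {"motion": "0.03 0.002 0.01 0 -1; 0.06 0.0036 0.03 0 -1; 0.0777 0.0036 0.045 0 -1; 0.0777 0.0036 0.045 0 -1; 0.0777 0.0036 0.045 0 -1"}}

```text
t: 7.02
tcp_pos: [0.5476, 0.1942, 0.2464]
eef_rot: [-0.0, -0.221, 0.975, 0.0]
force: [0.2, 0.3, -2.5]
width: 0.013
```

>>> {"api": "send_rows", "payload": {"motion": "0 0 0 0 -1; 0 0 0 0 -1; 0 0 0 0 -1"}}

```text
t: 7.27
tcp_pos: [0.5486, 0.1948, 0.2466]
eef_rot: [0.0, -0.222, 0.975, 0.0]
force: [0.2, -0.0, -1.1]
width: 0.0129
```

```bash
python3 -c "
from h import *
go(.548,.1943,.24,2.03)
s=arm.get_image('scene')[:,:,::-1];t=arm.get_image('top')[:,:,::-1];w=arm.get_image('wrist')[:,:,::-1]
f=lambda a,k:cv2.resize(a,None,fx=k,fy=k,interpolation=cv2.INTER_CUBIC)
o=np.zeros((560,800,3),np.uint8)
a=f(s[180:250,345:425],5);o[:350,:400]=a
b=f(w[120:260,220:340],3);o[:420,420:780]=b
cv2.imwrite('pics/z9.png',np.clip(o*1.5,0,255).astype(np.uint8))
"
```

```text
t7.27 tcp [0.5486 0.1948 0.2466] q [ 0.278  0.361  1.405  0.     1.375 -1.74 ] psi 2.0179 shift [ 0.0008 -0.0001  0.0066] turn -0.0121 F [ 0.15 -0.03 -1.08] M [-0.005  0.004  0.008] w 0.0129 tilt [0.0009 0.0003]
```

View pics/z9.png

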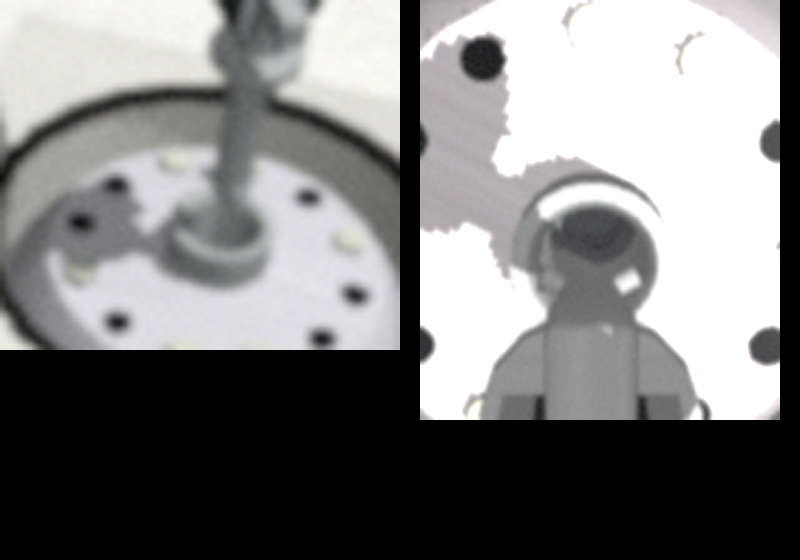

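```bash
python3 -c "
from h import *
p=arm.camera_params('wrist')
w=arm.get_image('wrist')[:,:,::-1];cv2.imwrite('pics/w9.png',w)
g=cv2.cvtColor(w,cv2.COLOR_RGB2GRAY)
for r in (190,195,200,205): print(r,g[r,245:305])
W=np.array([.548,.1943,.135])
for r in (14.5,17.5,22): 
  q=np.array([proj(p,W+[r/1000*np.cos(a),r/1000*np.sin(a),0]) for a in np.linspace(0,6.28,60)]);print(r,q.min(0),q.max(0))
s,R=tool();print(proj(p,s['tcp_pos']-[0,0,.095]))
print(g[165:200,278])
cv2.imwrite('pics/z10.png',cv2.resize(w[160:250,225:325],None,fx=6,fy=6,interpolation=cv2.INTER_CUBIC))
"
```

```text
190 [116 116 117 116 116 117 116 116 110  96  85  83  90  97 107 118 139 151
 166 163 154 141 126 115 104  91  81  70  65  62  62  58  56  59  60  61
  64  69  73  79  86  96 109 127 150 169 179 183 183 182 183 176 156 129
 139 194 220 225 226 226]
195 [112 111 113 112 114 115 111 101  97  96  96  98  98  94  92  81  74  72
  73  73  85  83  64  48  50  49  51  51  52  51  54  52  54  53  54  52
  52  51  52  49  48  45  47  46  53  60  72  84 103 134 164 178 184 185
 186 183 174 193 220 225]
200 [113 112 114 114 112 109  99  96  95  96  94  91  84  76  73  75  85  86
  70  59  52  53  52  51  48  48  49  50  45  47  46  47  46  47  45  45
  46  46  43  47  50  53  52  52  53  59  64  66  68  70  76  94 131 167
 181 184 184 189 203 223]
205 [126 118 116 116 111 104  99  99  98  96  93  81  76  71  76  89  92  92
  86  75  73  71  72  72  71  69  68  62  61  55  54  51  52  50  51  51
  51  52  52  53  55  62  67  71  71  71  69  68  68  68  70  75  87 110
 155 179 186 187 191 201]
14.5 [257.64023412 189.97095109] [294.32910044 225.43721892]
17.5 [253.84186509 186.17966492] [298.12526962 228.98810337]
22 [248.1418432  180.44795316] [303.81946135 234.27434214]
[276.25754002 213.93750934]
[213 211 211 212 214 213 210 210 206 183 146 117  97  80  75  94 140 172
 180 179 175 161 135 103  77  59  54  53  54  52  53  49  51  47  46]
```

View pics/z10.png

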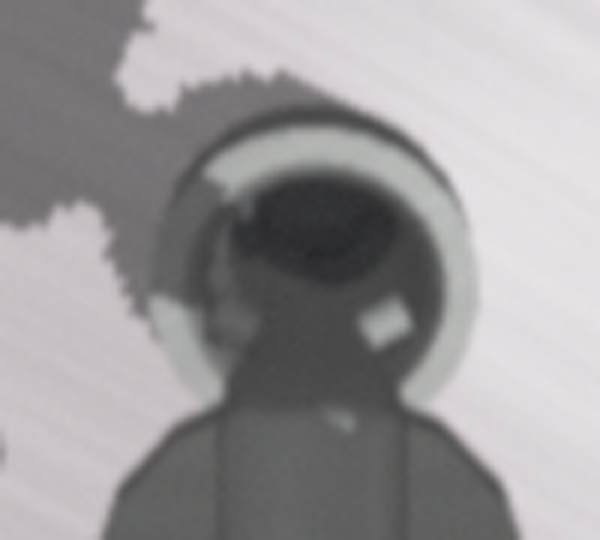

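>>> {"api": "send_rows", "payload": {"motion": "0.0006 0 0.006 0 -1; 0.0006 0 0.014 0 -1; 0.0006 0 0.022 0 -1; 0.0006 0 0.03 0 -1; 0.0006 0 0.034 0 -1"}}

```text
t: 7.88
tcp_pos: [0.547, 0.1941, 0.2103]
eef_rot: [-0.001, -0.222, 0.975, -0.0]
force: [-0.1, 0.1, -1.3]
width: 0.0129
```

```bash
python3 -c "
from h import *
go(.548,.1943,.1665,2.03)"
```

```text
t7.88 tcp [0.547  0.1941 0.2103] q [ 0.278  0.386  1.456 -0.     1.302 -1.74 ] psi 2.018 shift [-0.0011 -0.0003  0.0438] turn -0.012 F [-0.08  0.12 -1.33] M [-0.004 -0.013 -0.014] w 0.0129 tilt [-0.002  -0.0006]
```

>>> {"api": "send_rows", "payload": {"motion": "0 0 0.006 0 -1; 0 0 0.012 0 -1; 0 0 0.018 0 -1; 0 0 0.024 0 -1; 0 0 0.028 0 -1"}}

```text
t: 8.3
tcp_pos: [0.5473, 0.1942, 0.1833]
eef_rot: [-0.0, -0.222, 0.975, -0.0]
force: [0.0, -0.2, -2.4]
width: 0.0131
```

>>> {"api": "send_rows", "payload": {"motion": "0 0 0 0 -1; 0 0 0 0 -1; 0 0 0 0 -1"}}

```text
t: 8.55
tcp_pos: [0.5476, 0.1943, 0.1845]
eef_rot: [0.0, -0.222, 0.975, 0.0]
force: [0.5, -0.0, -2.1]
width: 0.0133
```

```bash
python3 -c "
from h import *
go(.548,.1943,.1665,2.03)"
```

```text
t8.55 tcp [0.5476 0.1943 0.1845] q [ 0.278  0.409  1.486 -0.     1.246 -1.74 ] psi 2.018 shift [-0.0004 -0.0002  0.018 ] turn -0.012 F [ 0.47 -0.01 -2.11] M [ 0.009  0.03  -0.008] w 0.0133 tilt [0.0005 0.0001]
```

>>> {"api": "send_rows", "payload": {"motion": "0 0 0.004 0 -1; 0 0 0.008 0 -1; 0 0 0.012 0 -1; 0 0 0.014 0 -1; 0 0 0.014 0 -1"}}

```text
t: 8.97
tcp_pos: [0.5472, 0.1942, 0.1694]
eef_rot: [-0.001, -0.222, 0.975, -0.0]
force: [-0.3, -0.7, -2.2]
width: 0.0134
```

>>> {"api": "send_rows", "payload": {"motion": "0 0 0.001 0 -1; 0 0 0.001 0 -1; 0 0 0.001 0 -1"}}

```text
t: 9.22
tcp_pos: [0.5475, 0.1942, 0.1693]
eef_rot: [0.0, -0.222, 0.975, -0.0]
force: [0.3, -0.4, -1.7]
width: 0.0132
```

>>> {"api": "send_rows", "payload": {"motion": "0 0 0.001 0 -1; 0 0 0.001 0 -1"}}

```text
t: 9.38
tcp_pos: [0.5474, 0.1942, 0.1681]
eef_rot: [0.0, -0.222, 0.975, -0.0]
force: [0.2, -0.0, -1.5]
width: 0.0131
```

>>> {"api": "send_rows", "payload": {"motion": "0 0 0.001 0 -1; 0 0 0.001 0 -1"}}

```text
t: 9.55
tcp_pos: [0.5474, 0.1942, 0.167]
eef_rot: [-0.0, -0.222, 0.975, -0.0]
force: [-0.2, -0.0, -2.6]
width: 0.013
```

>>> {"api": "send_rows", "payload": {"motion": "0 0 0.001 0 -1; 0 0 0.001 0 -1"}}

```text
t: 9.72
tcp_pos: [0.5477, 0.1944, 0.1667]
eef_rot: [0.001, -0.222, 0.975, 0.0]
force: [0.1, 0.1, 3.0]
width: 0.0132
```

>>> {"api": "send_rows", "payload": {"motion": "0 0 0.001 0 -1; 0 0 0.001 0 -1"}}

```text
t: 9.88
tcp_pos: [0.548, 0.1945, 0.1663]
eef_rot: [0.001, -0.222, 0.975, 0.0]
force: [-0.7, 0.2, 7.7]
width: 0.013
```

>>> {"api": "send_rows", "payload": {"motion": "0 0 0.0005 0 -1; 0 0 0.0005 0 -1"}}

```text
t: 10.05
tcp_pos: [0.5481, 0.1945, 0.1661]
eef_rot: [0.001, -0.222, 0.975, 0.0]
force: [-0.8, 1.1, 10.5]
width: 0.0134
```

>>> {"api": "send_rows", "payload": {"motion": "0 0 -0.0012 0.1 -1; 0 0 -0.0012 0.1 -1; 0 0 -0.0012 0.1 -1"}}

```text
t: 10.3
tcp_pos: [0.5477, 0.1944, 0.1663]
eef_rot: [0.0, -0.174, 0.985, 0.0]
force: [0.4, -0.0, 5.3]
width: 0.0135
```

```bash
cat > st.py <<'E'
from h import *
go(.548,.1943,.1665,2.018)
E
python3 st.py
```

```text
t10.30 tcp [0.5477 0.1944 0.1663] q [ 0.278  0.427  1.505  0.     1.209 -1.642] psi 1.9203 shift [-0.0003 -0.0002 -0.0002] turn -0.0977 F [ 0.39 -0.03  5.26] M [ 0.111 -0.066 -0.019] w 0.0135 tilt [0.0009 0.0004]
```

>>> {"api": "send_rows", "payload": {"motion": "0 0 0 0.12 -1; 0 0 0 0.12 -1"}}

```text
t: 10.47
tcp_pos: [0.5473, 0.1942, 0.1656]
eef_rot: [-0.0, -0.112, 0.994, 0.0]
force: [-1.0, -0.2, 0.6]
width: 0.0129
```

>>> {"api": "send_rows", "payload": {"motion": "0 0 0 0.12 -1; 0 0 0 0.12 -1"}}

```text
t: 10.63
tcp_pos: [0.5471, 0.1941, 0.1652]
eef_rot: [-0.001, -0.053, 0.999, -0.0]
force: [-0.7, -0.4, -1.5]
width: 0.0132
```

```bash
python3 st.py
```

```text
t10.63 tcp [0.5471 0.1941 0.1652] q [ 0.278  0.428  1.506  0.     1.209 -1.399] psi 1.6771 shift [-0.0009  0.0001 -0.0013] turn -0.3409 F [-0.74 -0.37 -1.5 ] M [ 0.05   0.015 -0.027] w 0.0132 tilt [-0.0012 -0.0003]
```

The force fell to free hang and the tool sank, so the pins are over a gap. I'll lower it gently without turning.

>>> {"api": "send_rows", "payload": {"motion": "0 0 0.001 0 -1; 0 0 0.002 0 -1"}}

```text
t: 10.8
tcp_pos: [0.5474, 0.1943, 0.1636]
eef_rot: [-0.0, -0.056, 0.998, 0.0]
force: [-1.1, 0.7, -0.2]
width: 0.0133
```

>>> {"api": "send_rows", "payload": {"motion": "0 0 0.001 0 -1; 0 0 0.002 0 -1"}}

```text
t: 10.97
tcp_pos: [0.5474, 0.1943, 0.1617]
eef_rot: [-0.0, -0.055, 0.998, 0.0]
force: [-0.1, 1.3, -0.6]
width: 0.0133
```

```bash
python3 st.py
```

```text
t10.97 tcp [0.5474 0.1943 0.1617] q [ 0.278  0.431  1.51   0.     1.201 -1.402] psi 1.6804 shift [-0.0006 -0.0001 -0.0048] turn -0.3376 F [-0.11  1.29 -0.56] M [ 0.245  0.06  -0.042] w 0.0133 tilt [-0.0001  0.0001]
```

>>> {"api": "send_rows", "payload": {"motion": "0 0 0.001 0 -1; 0 0 0.001 0 -1"}}

```text
t: 11.13
tcp_pos: [0.5473, 0.1942, 0.1605]
eef_rot: [-0.0, -0.054, 0.999, -0.0]
force: [0.0, 0.5, -1.9]
width: 0.0134
```

>>> {"api": "send_rows", "payload": {"motion": "0 0 0.001 0 -1; 0 0 0.001 0 -1"}}

```text
t: 11.3
tcp_pos: [0.5473, 0.1942, 0.1596]
eef_rot: [-0.0, -0.054, 0.999, -0.0]
force: [-0.4, 0.2, -2.7]
width: 0.0132
```

```bash
python3 st.py
```

```text
t11.30 tcp [0.5473 0.1942 0.1596] q [ 0.278  0.434  1.512 -0.     1.197 -1.4  ] psi 1.6784 shift [-0.0007 -0.     -0.0069] turn -0.3396 F [-0.36  0.24 -2.69] M [ 0.132  0.087 -0.051] w 0.0132 tilt [-0.0004 -0.0001]
```

Still free at 7 mm down. I'll continue.

>>> {"api": "send_rows", "payload": {"motion": "0 0 0.001 0 -1; 0 0 0.001 0 -1"}}

```text
t: 11.47
tcp_pos: [0.5474, 0.1942, 0.1588]
eef_rot: [-0.0, -0.054, 0.999, -0.0]
force: [-0.8, 1.4, -2.3]
width: 0.0129
```

>>> {"api": "send_rows", "payload": {"motion": "0 0 0.001 0 -1; 0 0 0.001 0 -1"}}

```text
t: 11.63
tcp_pos: [0.5478, 0.1943, 0.1585]
eef_rot: [0.001, -0.054, 0.999, 0.0]
force: [0.8, 1.4, 2.2]
width: 0.0133
```

```bash
python3 st.py
```

```text
t11.63 tcp [0.5478 0.1943 0.1585] q [ 0.278  0.435  1.513 -0.     1.193 -1.4  ] psi 1.678 shift [-0.0002 -0.     -0.008 ] turn -0.34 F [0.83 1.38 2.17] M [ 0.046  0.111 -0.019] w 0.0133 tilt [0.0014 0.0003]
```

>>> {"api": "send_rows", "payload": {"motion": "0 0 0.0005 0.1 -1; 0 0 0.0005 0.1 -1; 0 0 0.001 0.2 -1; 0 0 0.001 0.2 -1"}}

```text
t: 11.97
tcp_pos: [0.5479, 0.1944, 0.1576]
eef_rot: [0.001, 0.049, 0.999, 0.0]
force: [0.9, 0.1, 4.6]
width: 0.0127
```

```bash
python3 st.py
```

```text
t11.97 tcp [0.5479 0.1944 0.1576] q [ 0.278  0.436  1.514  0.     1.19  -1.195] psi 1.473 shift [-0.0001 -0.0001 -0.0089] turn -0.545 F [0.91 0.06 4.64] M [ 0.261 -0.04   0.032] w 0.0127 tilt [0.0017 0.0005]
```

>>> {"api": "send_rows", "payload": {"motion": "0 0 0.0002 0.1 -1; 0 0 0.0002 0.1 -1; 0 0 0.0007 0.2 -1; 0 0 0.0007 0.2 -1"}}

```text
t: 12.3
tcp_pos: [0.5477, 0.1944, 0.1566]
eef_rot: [0.001, 0.146, 0.989, 0.0]
force: [0.3, 2.2, 3.9]
width: 0.0131
```

```bash
python3 st.py
```

```text
t12.30 tcp [0.5477 0.1944 0.1566] q [ 0.278  0.437  1.515  0.     1.189 -0.999] psi 1.2771 shift [-0.0003  0.     -0.0099] turn -0.7409 F [0.31 2.17 3.93] M [ 0.394 -0.113 -0.002] w 0.0131 tilt [0.0011 0.0004]
```

>>> {"api": "send_rows", "payload": {"motion": "0 0.0004 0.0003 0.1 -1; 0 0.0004 0.0003 0.1 -1; 0 0.0004 0.0009 0.2 -1; 0 0.0004 0.0009 0.2 -1"}}

```text
t: 12.63
tcp_pos: [0.5478, 0.1947, 0.1555]
eef_rot: [0.0, 0.243, 0.97, 0.0]
force: [-0.0, 1.2, 5.0]
width: 0.0133
```

```bash
python3 st.py
```

```text
t12.63 tcp [0.5478 0.1947 0.1555] q [ 0.278  0.438  1.515  0.     1.188 -0.801] psi 1.0793 shift [-0.0004 -0.0002 -0.011 ] turn -0.9387 F [-0.01  1.24  5.  ] M [ 0.285 -0.218 -0.013] w 0.0133 tilt [0.0008 0.0002]
```

>>> {"api": "send_rows", "payload": {"motion": "0 0.0002 0.0002 0.1 -1; 0 0.0002 0.0002 0.1 -1; 0 0.0002 0.0007 0.2 -1; 0 0.0002 0.0007 0.2 -1"}}

```text
t: 12.97
tcp_pos: [0.5477, 0.1948, 0.1546]
eef_rot: [0.0, 0.338, 0.941, 0.0]
force: [0.9, 1.3, 4.1]
width: 0.0131
```

```bash
python3 st.py
```

```text
t12.97 tcp [0.5477 0.1948 0.1546] q [ 0.279  0.44   1.515 -0.     1.186 -0.602] psi 0.8805 shift [-0.0005 -0.0002 -0.0119] turn -1.1375 F [0.91 1.31 4.06] M [ 0.194 -0.191  0.014] w 0.0131 tilt [0.0003 0.0001]
```

>>> {"api": "send_rows", "payload": {"motion": "0 0 0.0003 0.1 -1; 0 0 0.0003 0.1 -1; 0 0 0.0008 0.2 -1; 0 0 0.0008 0.2 -1"}}

```text
t: 13.3
tcp_pos: [0.5477, 0.1948, 0.1537]
eef_rot: [0.0, 0.43, 0.903, -0.0]
force: [0.8, 1.4, 1.8]
width: 0.0132
```

```bash
python3 st.py
```

```text
t13.30 tcp [0.5477 0.1948 0.1537] q [ 0.279  0.441  1.516 -0.     1.185 -0.402] psi 0.6811 shift [-0.0006 -0.     -0.0128] turn -1.3369 F [0.81 1.36 1.85] M [ 0.168 -0.31  -0.033] w 0.0132 tilt [ 0. -0.]
```

>>> {"api": "send_rows", "payload": {"motion": "0 0 0.0005 0.1 -1; 0 0 0.0005 0.1 -1; 0 0 0.0005 0.1 -1"}}

```text
t: 13.55
tcp_pos: [0.5476, 0.1948, 0.1532]
eef_rot: [-0.0, 0.473, 0.881, -0.0]
force: [1.1, 0.5, 2.4]
width: 0.0129
```

```bash
python3 st.py
```

```text
t13.55 tcp [0.5476 0.1948 0.1532] q [ 0.279  0.441  1.517  0.     1.184 -0.307] psi 0.5857 shift [-0.0006  0.     -0.0133] turn -1.4323 F [1.12 0.55 2.42] M [ 0.189 -0.291  0.035] w 0.0129 tilt [-0.0001  0.    ]
```

>>> {"api": "send_rows", "payload": {"motion": "0 0 0.0003 0.05 -1; 0 0 0.0003 0.05 -1; 0 0 0.0003 0.05 -1"}}

```text
t: 13.8
tcp_pos: [0.5476, 0.1948, 0.153]
eef_rot: [0.0, 0.496, 0.868, -0.0]
force: [1.2, 0.6, 2.9]
width: 0.0132
```

```bash
python3 st.py
```

```text
t13.80 tcp [0.5476 0.1948 0.153 ] q [ 0.279  0.441  1.517 -0.     1.183 -0.255] psi 0.5333 shift [-0.0006  0.0001 -0.0135] turn -1.4847 F [1.15 0.62 2.86] M [-0.004 -0.21  -0.008] w 0.0132 tilt [-0.     -0.0001]
```

>>> {"api": "send_rows", "payload": {"motion": "0 0 0.0003 0.06 -1; 0 0 0.0003 0.06 -1; 0 0 0.0003 0.06 -1"}}

```text
t: 14.05
tcp_pos: [0.5477, 0.1948, 0.1527]
eef_rot: [0.0, 0.522, 0.853, 0.0]
force: [1.1, 0.1, 3.6]
width: 0.0135
```

```bash
python3 st.py
```

```text
t14.05 tcp [0.5477 0.1948 0.1527] q [ 0.279  0.442  1.517 -0.     1.183 -0.193] psi 0.4721 shift [-0.0006  0.0001 -0.0138] turn -1.5459 F [1.07 0.11 3.58] M [ 0.086 -0.308 -0.01 ] w 0.0135 tilt [ 0.0001 -0.    ]
```

>>> {"api": "send_rows", "payload": {"motion": "0 0 0.0003 0.06 -1; 0 0 0.0003 0.06 -1; 0 0 0.0003 0.06 -1"}}

```text
t: 14.3
tcp_pos: [0.5477, 0.1948, 0.1524]
eef_rot: [0.0, 0.548, 0.837, 0.0]
force: [0.9, 0.5, 3.9]
width: 0.0129
```

```bash
python3 st.py
```

```text
t14.30 tcp [0.5477 0.1948 0.1524] q [ 0.279  0.442  1.517  0.     1.182 -0.133] psi 0.4116 shift [-0.0006  0.0001 -0.0141] turn -1.6064 F [0.89 0.53 3.93] M [ 0.094 -0.279  0.006] w 0.0129 tilt [0.0001 0.    ]
```

>>> {"api": "send_rows", "payload": {"motion": "0 0 0.0002 0.04 -1; 0 0 0.0002 0.04 -1; 0 0 0.0002 0.04 -1"}}

```text
t: 14.55
tcp_pos: [0.5477, 0.1948, 0.1523]
eef_rot: [0.0, 0.564, 0.825, 0.0]
force: [0.7, 0.1, 4.7]
width: 0.0136
```

```bash
python3 st.py
```

```text
t14.55 tcp [0.5477 0.1948 0.1523] q [ 0.279  0.442  1.517 -0.     1.182 -0.092] psi 0.3712 shift [-0.0006  0.0001 -0.0142] turn -1.6468 F [0.74 0.13 4.74] M [-0.062 -0.109 -0.068] w 0.0136 tilt [ 0.0001 -0.0001]
```

>>> {"api": "send_rows", "payload": {"motion": "0 0 0.0002 0.04 -1; 0 0 0.0002 0.04 -1; 0 0 0.0002 0.04 -1"}}

```text
t: 14.8
tcp_pos: [0.5478, 0.1948, 0.1523]
eef_rot: [0.0, 0.581, 0.814, 0.0]
force: [1.2, -0.8, 5.6]
width: 0.0134
```

```bash
python3 st.py
```

```text
t14.80 tcp [0.5478 0.1948 0.1523] q [ 0.279  0.442  1.517 -0.     1.181 -0.053] psi 0.3313 shift [-0.0006  0.0001 -0.0142] turn -1.6867 F [ 1.19 -0.81  5.61] M [-0.028 -0.208 -0.033] w 0.0134 tilt [0.0005 0.0001]
```

Height has stopped changing at 0.1523, so the collar is on the hub. Now I'll tighten in small steps and watch the torque about z.

>>> {"api": "send_rows", "payload": {"motion": "0 0 -0.0003 0.05 -1; 0 0 -0.0003 0.05 -1; 0 0 -0.0003 0.05 -1"}}

```text
t: 15.05
tcp_pos: [0.5476, 0.1948, 0.1523]
eef_rot: [-0.0, 0.601, 0.799, 0.0]
force: [0.8, 0.7, 4.9]
width: 0.0134
```

```bash
python3 st.py
```

```text
t15.05 tcp [0.5476 0.1948 0.1523] q [ 0.279  0.442  1.517  0.     1.182 -0.002] psi 0.2812 shift [-0.0006  0.0002 -0.0142] turn -1.7368 F [0.83 0.67 4.9 ] M [-0.01  -0.159 -0.052] w 0.0134 tilt [-0.  0.]
```

>>> {"api": "send_rows", "payload": {"motion": "0 0 0 0.05 -1; 0 0 0 0.05 -1; 0 0 0 0.05 -1"}}

```text
t: 15.3
tcp_pos: [0.5477, 0.1949, 0.1523]
eef_rot: [0.0, 0.621, 0.784, 0.0]
force: [1.0, 1.3, 5.4]
width: 0.0135
```

```bash
python3 st.py
```

```text
t15.30 tcp [0.5477 0.1949 0.1523] q [0.279 0.442 1.517 0.    1.182 0.048] psi 0.2309 shift [-0.0006  0.0002 -0.0142] turn -1.7871 F [1.03 1.28 5.42] M [ 0.079 -0.153 -0.069] w 0.0135 tilt [0.0001 0.0001]
```

```bash
echo 'print("tau6",arm.sense()["tau"][5].round(3))' >> st.py; python3 st.py|tail -1
```

```text
tau6 0.263
```

>>> {"api": "send_rows", "payload": {"motion": "0 0 0 0.04 -1; 0 0 0 0.04 -1; 0 0 0 0.04 -1"}}

```text
t: 15.55
tcp_pos: [0.5476, 0.1949, 0.1523]
eef_rot: [0.0, 0.636, 0.771, 0.0]
force: [0.1, 0.3, 6.0]
width: 0.0131
```

```bash
python3 st.py
```

```text
t15.55 tcp [0.5476 0.1949 0.1523] q [0.279 0.442 1.517 0.    1.182 0.088] psi 0.191 shift [-0.0006  0.0002 -0.0142] turn -1.827 F [0.13 0.27 5.96] M [ 0.103 -0.163 -0.054] w 0.0131 tilt [0.0001 0.0001]
tau6 0.179
```

>>> {"api": "send_rows", "payload": {"motion": "0 0 0 0.04 -1; 0 0 0 0.04 -1; 0 0 0 0.04 -1"}}

```text
t: 15.8
tcp_pos: [0.5477, 0.1949, 0.1523]
eef_rot: [0.0, 0.652, 0.758, 0.0]
force: [0.7, 1.4, 5.3]
width: 0.0132
```

```bash
python3 st.py
```

```text
t15.80 tcp [0.5477 0.1949 0.1523] q [0.279 0.442 1.517 0.    1.182 0.128] psi 0.1511 shift [-0.0007  0.0002 -0.0142] turn -1.8669 F [0.68 1.42 5.33] M [ 0.24  -0.267  0.053] w 0.0132 tilt [0.0002 0.0002]
tau6 0.213
```

>>> {"api": "send_rows", "payload": {"motion": "0 0 0 0.03 -1; 0 0 0 0.03 -1; 0 0 0 0.03 -1"}}

```text
t: 16.05
tcp_pos: [0.5477, 0.1949, 0.1523]
eef_rot: [0.0, 0.663, 0.748, 0.0]
force: [2.2, 1.8, 5.7]
width: 0.0134
```

```bash
python3 st.py
```

```text
t16.05 tcp [0.5477 0.1949 0.1523] q [0.279 0.442 1.517 0.    1.182 0.158] psi 0.1208 shift [-0.0007  0.0002 -0.0142] turn -1.8972 F [2.23 1.8  5.75] M [ 0.324 -0.268  0.071] w 0.0134 tilt [0.0003 0.0002]
tau6 0.161
```

>>> {"api": "send_rows", "payload": {"motion": "0 0 0 0.03 -1; 0 0 0 0.03 -1; 0 0 0 0.03 -1"}}

```text
t: 16.3
tcp_pos: [0.5477, 0.1949, 0.1523]
eef_rot: [0.0, 0.674, 0.738, 0.0]
force: [2.0, 2.3, 4.7]
width: 0.0131
```

```bash
python3 st.py
```

```text
t16.30 tcp [0.5477 0.1949 0.1523] q [0.279 0.442 1.517 0.    1.182 0.188] psi 0.0904 shift [-0.0007  0.0002 -0.0142] turn -1.9276 F [1.98 2.32 4.67] M [ 0.468 -0.375  0.174] w 0.0131 tilt [0.0003 0.0002]
tau6 0.325
```

>>> {"api": "send_rows", "payload": {"motion": "0 0 0 0.03 -1; 0 0 0 0.03 -1; 0 0 0 0.03 -1"}}

```text
t: 16.55
tcp_pos: [0.5477, 0.1949, 0.1523]
eef_rot: [0.0, 0.686, 0.728, 0.0]
force: [2.9, 3.4, 5.3]
width: 0.0129
```

```bash
python3 st.py
```

```text
t16.55 tcp [0.5477 0.1949 0.1523] q [0.279 0.442 1.517 0.    1.182 0.219] psi 0.06 shift [-0.0006  0.0002 -0.0142] turn -1.958 F [2.93 3.4  5.3 ] M [ 0.53  -0.543  0.164] w 0.0129 tilt [0.0003 0.0002]
tau6 0.402
```

>>> {"api": "send_rows", "payload": {"motion": "0 0 0 0 -1"}}

```text
t: 16.63
tcp_pos: [0.5477, 0.1949, 0.1523]
eef_rot: [0.0, 0.686, 0.728, 0.0]
force: [4.3, 3.2, 5.2]
width: 0.0129
```

```bash
python3 st.py
```

```text
t16.63 tcp [0.5477 0.1949 0.1523] q [0.279 0.442 1.517 0.    1.182 0.219] psi 0.0597 shift [-0.0007  0.0002 -0.0142] turn -1.9583 F [4.33 3.2  5.2 ] M [ 0.633 -0.532  0.258] w 0.0129 tilt [0.0003 0.0002]
tau6 0.249
```

>>> {"api": "send_rows", "payload": {"motion": "0 0 0 0 -1"}}

```text
t: 16.72
tcp_pos: [0.5477, 0.1949, 0.1523]
eef_rot: [0.0, 0.686, 0.728, 0.0]
force: [3.1, 3.5, 5.1]
width: 0.0129
```

```bash
python3 st.py
```

```text
t16.72 tcp [0.5477 0.1949 0.1523] q [0.279 0.442 1.517 0.    1.182 0.22 ] psi 0.0592 shift [-0.0006  0.0002 -0.0142] turn -1.9588 F [3.07 3.54 5.12] M [ 0.62  -0.621  0.296] w 0.0129 tilt [0.0003 0.0002]
tau6 0.25
```

>>> {"api": "send_rows", "payload": {"motion": "0 0 0 0 -1"}}

```text
t: 16.8
tcp_pos: [0.5477, 0.1949, 0.1523]
eef_rot: [0.0, 0.686, 0.728, 0.0]
force: [2.8, 3.8, 4.7]
width: 0.013
```

```bash
python3 st.py
```

```text
t16.80 tcp [0.5477 0.1949 0.1523] q [0.279 0.442 1.517 0.    1.182 0.22 ] psi 0.0588 shift [-0.0006  0.0002 -0.0142] turn -1.9592 F [2.83 3.82 4.66] M [ 0.663 -0.582  0.29 ] w 0.013 tilt [0.0003 0.0002]
tau6 0.245
```

Torque holds at about 0.25–0.29 N·m, so it's snug and I'll stop turning. Next I release and check.

>>> {"api": "send_rows", "payload": {"motion": "0 0 0 0 0.1; 0 0 0 0 0.1; 0 0 0 0 0.1; 0 0 0 0 0.1; 0 0 0 0 0.1"}}

```text
t: 17.22
tcp_pos: [0.5474, 0.1946, 0.152]
eef_rot: [-0.0, 0.686, 0.727, -0.0]
force: [-0.5, -1.2, 0.4]
width: 0.0472
```

```bash
python3 st.py;python3 -c "
from h import *
cv2.imwrite('pics/w11.png',arm.get_image('wrist')[:,:,::-1])"
```

```text
t17.22 tcp [0.5474 0.1946 0.152 ] q [ 0.279  0.442  1.518 -0.     1.182  0.221] psi 0.0579 shift [-0.0004  0.0005 -0.0145] turn -1.9601 F [-0.48 -1.18  0.36] M [-0.004 -0.018  0.036] w 0.0472 tilt [-0.0008 -0.0003]
tau6 -0.001
```

View pics/w11.png

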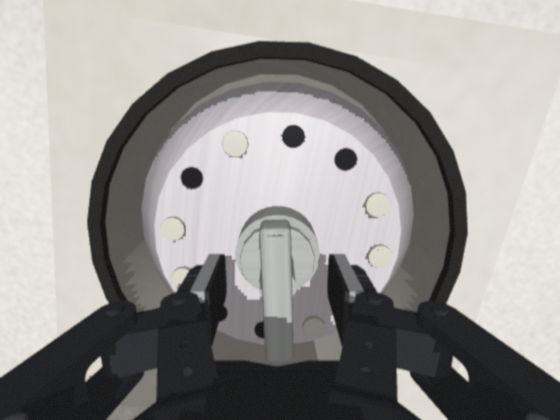

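The collar sits on the hub and the bar hasn't sprung back. Now I'll lift clear.

>>> {"api": "send_rows", "payload": {"motion": "0 0 0 0 0.6; 0 0 -0.02 0 0.6; 0 0 -0.05 0 0.6; 0 0 -0.09 0 0.6; 0 0 -0.12 0 0.6"}}

```text
t: 17.68
tcp_pos: [0.5476, 0.1948, 0.275]
eef_rot: [0.0, 0.686, 0.727, 0.001]
force: [-0.5, 0.2, 0.4]
width: 0.0683
```

>>> {"api": "send_rows", "payload": {"motion": "-0.08 0 0 0 0.6; -0.08 0 0 0 0.6; -0.08 0 0 0 0.6; -0.08 0 0 0 0.6; -0.08 0 0 0 0.6"}}

```text
t: 18.1
tcp_pos: [0.5522, 0.115, 0.2722]
eef_rot: [-0.0, 0.686, 0.727, 0.0]
force: [0.4, 0.7, -0.3]
width: 0.0682
```

```bash
python3 st.py;python3 -c "
from h import *
s=arm.get_image('scene')[:,:,::-1];w=arm.get_image('wrist')[:,:,::-1];t=arm.get_image('top')[:,:,::-1]
o=np.zeros((600,800,3),np.uint8)
o[:300,:400]=cv2.resize(s,(400,300));o[:300,400:]=cv2.resize(w,(400,300));o[300:,:400]=cv2.resize(t,(400,300))
o[300:,400:]=cv2.resize(s[180:270,330:450],(400,300),interpolation=cv2.INTER_CUBIC)
cv2.imwrite('pics/f.png',np.clip(o*1.3,0,255).astype(np.uint8))
cv2.imwrite('pics/fw.png',w)"
```

```text
t18.10 tcp [0.5522 0.115  0.2722] q [0.14  0.304 1.421 0.    1.417 0.083] psi 0.0575 shift [0.0793 0.0003 0.1057] turn -1.9605 F [ 0.37  0.69 -0.34] M [-0.004  0.009 -0.015] w 0.0682 tilt [-0.0002  0.0002]
tau6 -0.063
```

View pics/f.png

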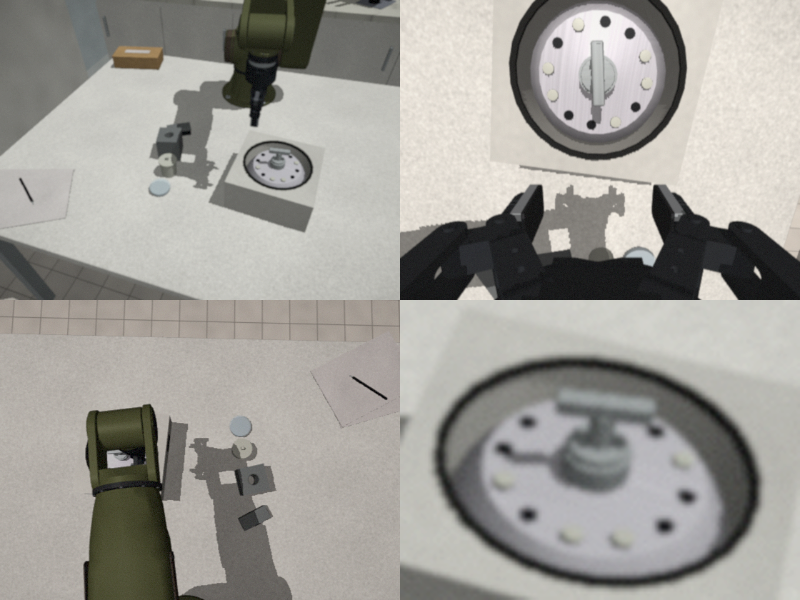

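The screw stands seated with its collar on the hub, and the jar, dish and box are where they were. The arm is clear, so I'll hand in.

```bash
python3 -c "
from station import arm
print(arm.hand_in())"
```

```text
the job is handed in; nothing more can be done
None
```

The hold-down screw is out of its stand, screwed clockwise into the rotor well and left there snug with its collar down on the hub. I handed the job in at about 18 s; no verdict is reported.

- **Thread start:** The pins landed on the thread's lands at the expected height, with about 7 N of push while turning. The reading touched 10.5 N just before that; allowing for the screw's weight, that is about 12.5 N of push, right at the spring ring's limit. I backed off at once, before turning. The screw then dropped 8 mm into a gap and led down at 5 mm per rad.
- **Seating:** The height stopped changing 14.4 mm below the lands (14.5 mm expected), after about 1.3 rad of turning. I tightened a further 0.3 rad or so.
- **Snugness:** I stopped turning when a reading showed about 0.17 N·m. The three readings while holding still were 0.26, 0.30 and 0.29 N·m, a little above the 0.20–0.25 aimed for but below the 0.4 slip level. Readings scatter by about 0.04 N·m.
- **After release:** The bar did not spring back, and the wrist forces went back to about zero. The last pictures show the collar on the hub and the jar, dish and slide box apparently where they were.
- **Not checked:** I could not read the ring's push-down, the drive slip or the remaining pull directly, so those rest on the forces above.

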